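Slide the sample plate under the stage clips

ROBOT

A 6-joint arm with a two-finger parallel gripper is mounted at the origin on the work surface. World frame = base frame: x ahead of the robot, y to its left, z up, the work surface at z = 0. Lengths are in mm, angles in rad, forces in N, time in s.
With the tool pointing down it reaches from about 300 to 775 mm from the base axis. Payload 14.6 kg.
Tool frame: the origin (TCP) lies between the finger pads; the fingertips stand 19 mm ahead of it and the grasp point (between the pads) is the TCP; z points along the fingers, y is the line along which they close (so a half turn about z gives the same grasp; the last joint's range is limited). The gripper opens to 94 mm and grips with 3 to 60 N. Pads are 16 mm wide; open, the fingers measure 119 mm over their backs; the gripper's body (75 mm by 177 mm) begins 78 mm behind the grasp point.
Start: joints at [-1.416, 0.3, 1.521, -0, 1.321, -0.067], TCP at [120.986, -536.518, 204.046] pointing down, gripper open.
Joint ranges: [-3.03, 3.03], [-0.79, 2.21], [0.23, 2.52], [-1.04, 4.18], [0, 3.07], [-2.55, 2.55]. Speed limits (rad/s): [2.22, 2.22, 2.57, 3.14, 3.14, 3.14].

INTERFACE

Orientations are given as [roll, pitch, yaw] about the fixed x, y, z axes, in that order (R = Rz(yaw) Ry(pitch) Rx(roll)).
In Python, from cell import monitor, imaging, job, find_in, trace gives the robot as it stands. The module is installed in compiled form; this text tells all that it offers.
- The arm moves only by the tool arm_command, never from a script. Its argument "steps" is a list of rows, each a list of 5 numbers: the opening, from 0 (shut) to 1 (fully open), then the shift along the tool's x, y, z in mm, then the turn about the tool's z in degrees. In form: [[gripper, dx, dy, dz, turn], ...]. A call has 1 to 20 rows; each row is the pose to reach, as a shift and turn from the pose commanded when the call began, along the tool's axes at that moment; what a row does not reach only later rows make up. A row lasts 1/8 s, in which the tool goes at most 62.5 mm and 10.7 degrees, less where a joint would pass 70% of its speed; a pose out of reach is approached as far as the arm can. A call with a gripper value outside its range is refused whole. The fingers move at their own pace and stop on an object; "force" is the grip in N (left out, the last holds). Time passes only in rows, so rows that repeat a pose let the fingers close. It gives the time, the measured TCP pose, the force, the opening and the grip force at its end, in the units of the state.
- monitor.read_state(): the state, without advancing time (a new reading comes with each control period).
- imaging.camera(name): name is "scene" or "top" or "wrist"; returns a dict with "img" (420x560x3 uint8, red, green, blue), "mtx" (3x3 intrinsics, pixels), "view" (4x4, takes a point from world to camera coordinates). Camera axes: x right, y down, z forward; pixel columns grow to the right and rows downward; lengths in mm; the calibration is good to about 2 mm. The wrist camera is an equidistant fisheye: a pixel r from the principal point sees the ray r / f radians off the axis. A picture is of the moment at which its call begins. There is no depth.
- job.sign_off(): hands the job in; it is judged then, once.
Trained networks look in a picture, given as the dict that the camera call returned (one of the last four; its "shot" number tells which), for a name from the list of things; names that differ only in an ending like _2 or _b are one class to them, and where a whole thing is asked for, a point or a joint stands for the part that bears it (a point fixed in the world has none). Each returns a list of dicts, best first, with "p" (0 to 1); they miss things now and then, are a little off and sometimes report something else, mostly with a low value. They report only what shows in the picture. A call takes as long as a camera call. They do not tell look-alikes from the thing itself.
- find_in(picture, target): "rect" ([centre column, centre row, width, height] in pixels, round what is visible of it).
- trace(picture, target): "region" (420x560 bool, what is visible of it) and "rect" ([centre column, centre row, width, height] in pixels, round what is visible of it).
The state is a dict: "clock": time; "joints": joint angles; "qd": joint speeds; "effort": joint torques, N m; "eef_pos": TCP position; "eef_rot": TCP orientation; "wrist_force": force on the tool from outside, world axes, zero at the start; "moment": the same for the moment, N m; "finger_gap": finger opening in mm; "finger_force": force on a finger pad.
Only numpy, scipy, OpenCV 4.12 (cv2) and the standard library are available. Lean on these libraries where they do the work, as an engineer would, in place of code of your own. Each camera call takes 0.05 s, during which the arm holds its last target. There are 200 camera calls.

TASK

Load the notched aluminium plate into the marking stage: take it by its grip block, lay its front end flat on the stage bed between the guides, and slide it under the two sprung clips so that they ride up on it, then on, gently, until both clips snap down into its notches, and let go. Lift the clips with the plate only, never with the gripper, do not ram the plate against the stop, and leave the other things on the bench where they are.

Things in the scene. Friction and masses are not known exactly. Their poses are not given: they have to be found in the camera images.
- plate: the sample plate to load: flat aluminium, 130 long (its x) x 50 wide (y) x 6 thick, about 0.15 kg. Origin: centre of its underside; +x is the front end, which goes in first; z up. Each long edge has a notch through the full thickness, from x = +20 to +38 mm, 12 mm deep in from the edge. The first 6 mm of the front end are only 46 wide.
- plate_front (a point): middle of the plate's front edge, on its underside (65 mm ahead of the plate's origin); turns with the plate
- plate_block (a point): top centre of the black grip block fixed on the plate near its rear: 20 (plate x) x 24 (plate y) mm, centre at plate x = -50 mm, standing from 6 to 46 mm above the plate's underside. Pinch it across y.
- stage: the marking stage, fixed: dark steel bed 265 (x) x 110 mm, its top 25 mm above the bench. Origin: underside, on the centre line; bed from x = -130 to +135. The plate goes in along +x, plate x along stage x, centred on y = 0. Nothing is higher than 30 mm above the bed. At the far end a carriage with the end stop and both clips is locked up to 12 mm either way along x; where is not measured.
- stage_mouth (a point): on the bed top, middle of the guides' flared mouth, stage x = -29 mm (70 mm wide inside here). The mouth narrows to two parallel guides, 53 mm apart inside, from stage x = -5 to +60 mm. All guides are 9 mm high.
- stage_stop (a point): on the bed top, stage x = +75 mm: where the rigid stop (10 mm high) meets the plate's front edge if the carriage is at mid setting; really up to 12 mm nearer or farther. The clips move with it: their noses lie 35 mm before it, 1.5 mm above the bed, and their upturned toes slope up from there at 20 degrees to 14 mm above the bed, 70 mm before the stop.
- clip_left (a joint): left sprung clip (stage y = +19 mm): hinge angle in rad, 0 = down at rest, grows as its nose lifts (60 mm from the hinge); about 0.075 while riding on the plate, under 0.025 once snapped into a notch, over the last 3 mm before the stop. Its spring presses 2 to 4 N at the nose; pushing the plate under both takes up to about 10 N.
- clip_right (a joint): right sprung clip (stage y = -19 mm), same values
- channel: bystander: folded aluminium channel offcut, 110 x 34 x 24 (sizes in mm); leave it alone; origin in its underside
- disc: bystander: flat aluminium disc, diameter 48, 4 thick, with a 10 hole (sizes in mm); leave it alone; origin in its underside
- offcut: bystander: plain flat aluminium offcut 130 x 50 x 6, no notches and no grip block (sizes in mm); leave it alone; origin in its underside
- screwdriver: bystander: screwdriver (sizes in mm); leave it alone; origin in its underside
- hammer: bystander: hammer (sizes in mm); leave it alone; origin in its underside
- bracket: bystander: bent steel angle bracket 60 x 40 x 45 high (sizes in mm); leave it alone; origin in its underside
- tin: bystander: open steel tin, diameter 72, 85 high (sizes in mm); leave it alone; origin in its underside
There are look-alikes about, which are no part of the job. What is shaped like the plate but green or orange is not meant.

How it is judged (in metres and radians):
On the way:
1. both clips ride up on the plate as it slides in between the guides (value of joint each of clip_left, clip_right above 0.05 rad and x of plate_front in the frame of stage above 0.025 m and y of plate_front in the frame of stage between -0.006 and 0.006 m and z of plate_front in the frame of stage below 0.031 m), for 0.1 s.
At the end, for the whole second after the job is handed in: the plate lies flat on the stage bed between the guides (front edge 56 to 92 mm along stage x, within 4 mm of the centre line, within 2.5 mm of the bed, square within 0.07 rad, tilt under 0.04 rad), at rest, and both clips have snapped down into its notches (both angles under 0.025 rad) (value of joint each of clip_left, clip_right below 0.025 rad and x of plate_front in the frame of stage between 0.056 and 0.092 m and y of plate_front in the frame of stage between -0.004 and 0.004 m and z of plate_front in the frame of stage between 0.022 and 0.0275 m and angle between plate's own z axis and vertical below 0.04 rad and angle between the x axis of plate and the x axis of stage, either way round below 0.07 rad and linear speed of plate below 0.01 m/s); the robot touches nothing.
It fails at once if the plate presses on the stage (bed, guides, clips or stop) with more than 40 N, all contacts added up (contact force between plate and stage above 40 N).
It fails at once if the gripper or arm pushes on the stage or its clips with more than 4 N (contact force between any of the fingers, the arm and stage above 4 N).
It fails at once if a clip is bent up too far (over 0.2 rad) (value of joint any of clip_left, clip_right above 0.2 rad).
It fails at once if a bystander is moved by more than 20 mm (distance of any of channel, disc, offcut, screwdriver, hammer, bracket, tin from where it was at the start of the episode above 0.02 m).
It also fails if it takes over 64 s, if anything falls off the work surface, if the arm or the gripper's body presses on something with over 40 N, if the wrist force passes 120 N, or if a joint passes its speed limit or range.

## Working session

There is one attempt and no reset: what is moved stays moved. The work goes in short steps, Python scripts to look and compute and a tool call to move; the robot and the scene stay as the last step left them, time stands still between calls to the robot, and variables do not carry over. Pictures are saved under pics/ and viewed, at most 10 in all, crops included, and the job is handed in when it is done.

Besides the shell and the picture viewer there is one more tool, called after "Request:" by a JSON object that holds its "fn" and its "kwargs", one argument or row to a line. arm_command: Moves the arm, as the interface text tells. Its arguments: {"type":"object","properties":{"steps":{"type":"array","items":{"type":"array","items":{"type":"number"}}},"force":{"type":"number"}},"required":["steps"]}

```bash
mkdir -p pics; cat > h.py <<'E'
import numpy as np, cv2
from cell import monitor, imaging, job, find_in, trace
def ray(c,px):
    V=np.array(c["view"]);K=np.array(c["mtx"]);R=V[:3,:3];o=-R.T@V[:3,3]
    d=R.T@np.linalg.inv(K)@np.array([px[0],px[1],1.]);return o,d
def onz(c,px,z):
    o,d=ray(c,px);return o+d*(z-o[2])/d[2]
def proj(c,P):
    V=np.array(c["view"]);K=np.array(c["mtx"]);p=(V[:3,:3]@np.array(P).T).T+V[:3,3];q=(K@p.T).T;return q[:,:2]/q[:,2:]
def save(img,n): cv2.imwrite(f"pics/{n}.png",cv2.cvtColor(np.ascontiguousarray(img),cv2.COLOR_RGB2BGR))
E
python3 - <<'E'
from h import *
for n in("top","scene"):
    c=imaging.camera(n);save(c["img"],n+"0")
    V=np.array(c["view"]);print(n,np.round(-V[:3,:3].T@V[:3,3]),c["mtx"][0][0])
    for t in("plate","stage","plate_block","offcut","clip_left"):
        print(t,[(np.round(d["rect"]).tolist(),round(d["p"],2)) for d in find_in(c,t)][:4])
E
```

```text
top [ 362.  -54. 1603.] 540.59769980269
plate [([337.0, 197.0, 20.0, 44.0], 0.9), ([313.0, 143.0, 43.0, 34.0], 0.72), ([378.0, 264.0, 44.0, 28.0], 0.57), ([317.0, 259.0, 28.0, 44.0], 0.56)]
stage [([187.0, 196.0, 40.0, 92.0], 0.66)]
plate_block [([317.0, 259.0, 32.0, 49.0], 0.96), ([380.0, 265.0, 48.0, 26.0], 0.92), ([311.0, 143.0, 46.0, 30.0], 0.73), ([338.0, 199.0, 18.0, 47.0], 0.65)]
offcut [([115.0, 180.0, 20.0, 47.0], 0.88), ([100.0, 234.0, 29.0, 23.0], 0.36)]
clip_left []
scene [1141.  709. 1087.] 519.5311141731679
plate [([230.0, 104.0, 16.0, 30.0], 0.84), ([213.0, 227.0, 49.0, 30.0], 0.81), ([311.0, 175.0, 37.0, 29.0], 0.76), ([247.0, 181.0, 47.0, 32.0], 0.66)]
stage [([343.0, 295.0, 114.0, 83.0], 0.95), ([390.0, 370.0, 54.0, 52.0], 0.71), ([319.0, 222.0, 38.0, 26.0], 0.58)]
plate_block [([309.0, 173.0, 37.0, 25.0], 0.94), ([210.0, 226.0, 44.0, 31.0], 0.93), ([276.0, 143.0, 41.0, 22.0], 0.76), ([344.0, 292.0, 110.0, 83.0], 0.62)]
offcut [([391.0, 369.0, 52.0, 55.0], 0.65)]
clip_left []
```

```bash
sleep 1; ls pics
```

```text
scene0.png
top0.png
```

View pics/top0.png

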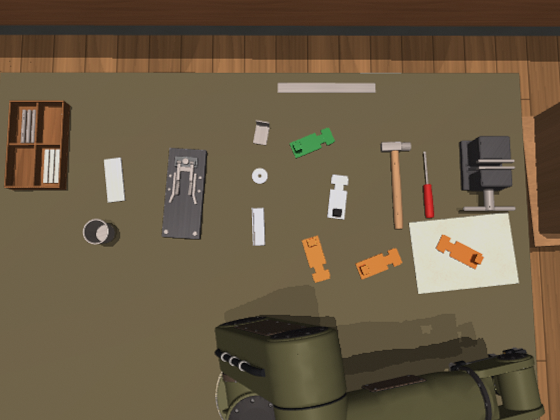

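View pics/scene0.png

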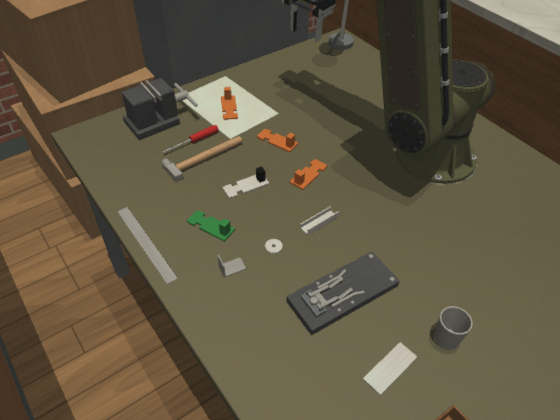

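The top view shows the bare aluminium plate at (338,197). Its black block is at (337,212) and its front points up in the image. The stage is at (185,193) with its clips and stop at the upper end.

Things that could be taken for the plate:
- Orange: (316,259), (379,264) and (460,252).
- Green: (312,143).
- Plain offcut: (115,180).

I choose (338,197) and will check it in a close crop.

```bash
python3 - <<'E'
from h import *
c=imaging.camera("top");im=c["img"]
for i in((337,197),(185,150),(185,236)): print(i,onz(c,i,6).round(1))
a=cv2.resize(im[165:230,305:370],(390,390),interpolation=cv2.INTER_CUBIC)
b=cv2.resize(im[140:245,150:220],(400,600),interpolation=cv2.INTER_CUBIC)
p=np.zeros((600,800,3),np.uint8);p[:390,:390]=a;p[:,400:]=b;save(p,"crop1")
for t,w in(("plate",(337,197)),("stage",(185,193))):
    for d in trace(c,t):
        if np.hypot(d["rect"][0]-w[0],d["rect"][1]-w[1])<15:
            m=d["region"].astype(np.uint8);cs,_=cv2.findContours(m,0,1)
            print(t,d["p"],m.sum(),cv2.minAreaRect(max(cs,key=len)))
s=monitor.read_state();print(s["eef_pos"],s["eef_rot"],s["wrist_force"],s["clock"])
w=imaging.camera("wrist");V=np.array(w["view"]);print(w["mtx"],V, -V[:3,:3].T@V[:3,3])
E
```

```text
(337, 197) [ 563.2 -227.2    6. ]
(185, 150) [706.1 227.8   6. ]
(185, 236) [448.1 222.6   6. ]
plate 0.83 627 ((336.8723449707031, 196.98904418945312), (15.970013618469238, 43.66844940185547), 4.899092674255371)
stage 0.95 3378 ((183.3677978515625, 193.46568298339844), (39.03598403930664, 89.86029052734375), 4.5377726554870605)
[ 120.97257774 -536.52717833  204.0589191 ] [3.14155490e+00 1.71567718e-05 2.21761055e-01] [-0.2597628   1.25253657 -0.55892988] 0.75
[[325.1922621    0.         279.55677618]
 [  0.         325.1922621  209.00928867]
 [  0.           0.           1.        ]] [[ 2.19025318e-01 -9.75718736e-01  9.26179007e-04 -5.50728036e+02]
 [-9.38632287e-01 -2.10440897e-01  2.73283842e-01 -2.73595929e+01]
 [-2.66453259e-01 -6.07254219e-02 -9.61932994e-01  3.91439663e+02]
 [ 0.00000000e+00  0.00000000e+00  0.00000000e+00  1.00000000e+00]] [ 199.24316004 -519.34290178  384.52573467]
```

View pics/crop1.png

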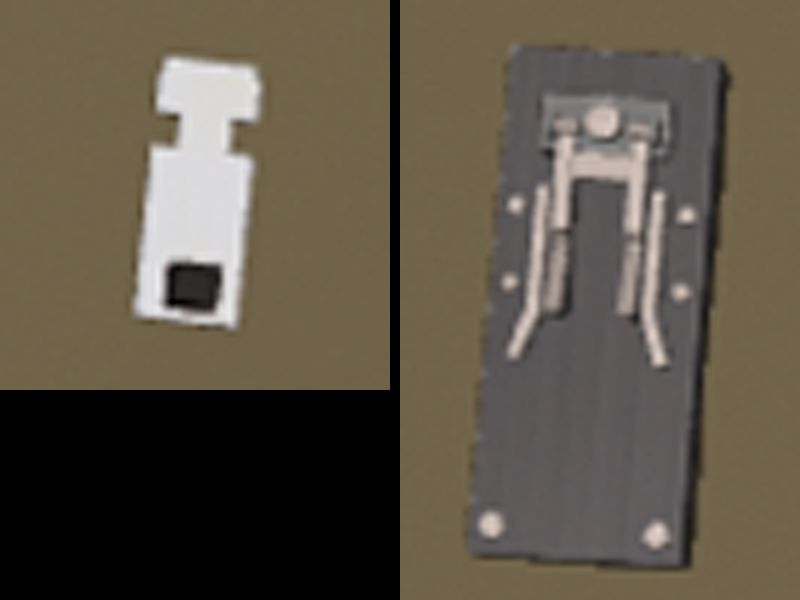

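The crop confirms the choice: bare aluminium, notches at the front (crop y about 130) and a black block at the rear (crop 193,286). In the stage crop the clips face down the image and the mouth is at about crop y 360.

```bash
python3 - <<'E'
from h import *
c=imaging.camera("top")
f=lambda p,o,s:((p[0]+.5)/s-.5+o[0],(p[1]+.5)/s-.5+o[1])
F=onz(c,f((211,61),(305,165),6),6);B=onz(c,f((186.5,322),(305,165),6),6)
blk=onz(c,f((193,285),(305,165),6),46)
d=F-B;print("plate",F,B,np.linalg.norm(d),"ctr",(F+B)/2,"yaw",np.degrees(np.arctan2(d[1],d[0])),"blk",blk)
s=400/70
q=[onz(c,f((x-400,y),(150,140),s),25) for x,y in((510,45),(722,60),(688,565),(468,552))]
print(np.round(q,1))
fr=(q[0]+q[1])/2;re=(q[2]+q[3])/2;d=fr-re;print(np.linalg.norm(d),np.linalg.norm(q[0]-q[1]),"stage yaw",np.degrees(np.arctan2(d[1],d[0])),"origin",re+d/np.linalg.norm(d)*130)
st=monitor.read_state();p=st["eef_pos"];y=st["eef_rot"][2];u=d/np.linalg.norm(d)
yawp=np.arctan2(*( (F-B)[[1,0]]))
R=np.array([[np.cos(y),np.sin(y)],[np.sin(y),-np.cos(y)]])
b=(F+B)/2-50*(F-B)/np.linalg.norm(F-B);print("block",b)
print("shift tool",R.T@(b[:2]-p[:2]),"turn",np.degrees(y-yawp),"R",R)
E
```

```text
plate [ 630.42874969 -236.48961191    6.        ] [ 499.68298562 -222.35443892    6.        ] 131.50763452207164 ctr [ 565.05586766 -229.42202541    6.        ] yaw -6.170389852052572 blk [ 514.15788735 -221.53266331   46.        ]
[[709.7 272.5  25. ]
 [701.7 162.4  25. ]
 [439.8 175.7  25. ]
 [446.7 287.5  25. ]]
262.8693417357182 110.34403035341516 stage yaw -3.0782363523825915 origin [573.03678368 224.59663171  25.        ]
block [ 515.34553542 -224.04774694    6.        ]
shift tool [ 453.43758791 -218.07288133] turn 18.877959384189094 R [[ 0.97550549  0.21997508]
 [ 0.21997508 -0.97550549]]
```

Request:
{"fn": "arm_command", "kwargs": {
  "steps": [
    [1,50,-24,0,2],
    [1,100,-48,0,4],
    [1,150,-72,0,6],
    [1,200,-96,0,8],
    [1,250,-120,0,11],
    [1,300,-144,0,13],
    [1,350,-168,0,15],
    [1,400,-192,0,17],
    [1,453,-218,20,18.9],
    [1,453,-218,40,18.9],
    [1,453,-218,40,18.9]
  ],
  "force": 30
}}

```text
clock: 2.22
eef_pos: [514.5, -223.6, 162.7]
eef_rot: [-3.141, 0.003, -0.107]
wrist_force: [0.6, -0.7, -0.0]
finger_gap: 93.7
finger_force: 0.0
```

```bash
cat >> h.py <<'E'
def wonz(c,px,z):
    V=np.array(c["view"]);K=np.array(c["mtx"]);R=V[:3,:3];o=-R.T@V[:3,3]
    v=np.array([px[0]-K[0,2],px[1]-K[1,2]]);r=np.linalg.norm(v);t=r/K[0,0]
    d=R.T@np.array([*(np.sin(t)*v/max(r,1e-9)),np.cos(t)]);return o+d*(z-o[2])/d[2]
def wproj(c,P):
    V=np.array(c["view"]);K=np.array(c["mtx"]);p=np.atleast_2d(P)@V[:3,:3].T+V[:3,3]
    h=np.hypot(p[:,0],p[:,1]);t=np.arctan2(h,p[:,2]);return K[:2,2]+K[0,0]*(t/np.maximum(h,1e-9))[:,None]*p[:,:2]
E
python3 - <<'E'
from h import *
c=imaging.camera("wrist");s=monitor.read_state();print(s["eef_pos"],s["eef_rot"],s["clock"])
save(c["img"],"w1");np.savez("w1.npz",**{k:np.array(c[k]) for k in("img","view","mtx")})
for t in("plate","plate_block"):
  print(t,[(np.round(d["rect"]).tolist(),round(d["p"],2)) for d in find_in(c,t)][:4])
E
```

```text
[ 514.73220836 -224.23943638  164.05693302] [-3.14131698e+00  7.74567841e-04 -1.08057014e-01] 2.275
plate [([387.0, 292.0, 103.0, 71.0], 0.96), ([185.0, 28.0, 114.0, 56.0], 0.93), ([282.0, 149.0, 52.0, 131.0], 0.88), ([240.0, 291.0, 76.0, 73.0], 0.84)]
plate_block [([238.0, 289.0, 73.0, 76.0], 0.94), ([281.0, 148.0, 57.0, 132.0], 0.86), ([386.0, 291.0, 100.0, 66.0], 0.77), ([185.0, 28.0, 115.0, 54.0], 0.74)]
```

View pics/w1.png

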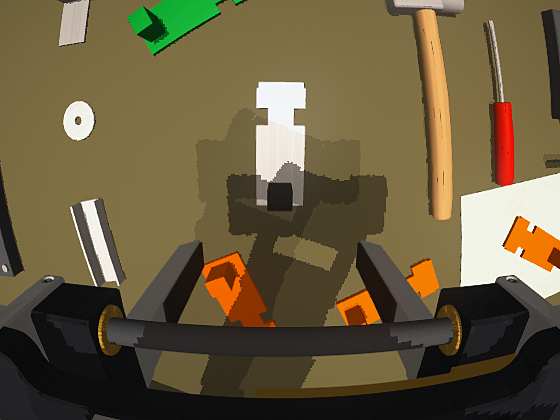

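The wrist view shows the bare plate from (281,82) at the front edge to (281,206) at the rear, with the block near (280,196). I'll check this against the calibration.

```bash
python3 - <<'E'
from h import *
c=dict(np.load("w1.npz"))
q=[wonz(c,p,6) for p in((257,82),(305.5,82.5),(256,206),(305.5,206))];print(np.round(q,1))
F=(q[0]+q[1])/2;B=(q[2]+q[3])/2;d=F-B;print(F,B,np.linalg.norm(d),np.linalg.norm(q[3]-q[2]),np.degrees(np.arctan2(d[1],d[0])))
u=d/np.linalg.norm(d);b=B+15*u;print("block",b,(F+B)/2-50*u)
for x in(-10,10):
  for y in(-12,12):
    print(wproj(c,b+np.array([u[0]*x-u[1]*y,u[1]*x+u[0]*y,40])))
g=cv2.cvtColor(c["img"],cv2.COLOR_RGB2GRAY);m=(g[175:215,255:308]<45)
ys,xs=np.nonzero(m);print(xs.min()+255,xs.max()+255,ys.min()+175,ys.max()+175)
E
```

```text
[[ 634.9 -213.9    6. ]
 [ 629.1 -262.9    6. ]
 [ 504.8 -197.3    6. ]
 [ 499.  -250.4    6. ]]
[ 632.01261225 -238.41541681    6.        ] [ 501.91834792 -223.84984834    6.        ] 130.90711743367623 53.32747976046321 -6.388325223767302
block [ 516.8252071  -225.51884489    6.        ] [ 517.27594949 -225.56931075    6.        ]
[[293.5101565  212.17076067]]
[[268.3331222  212.08947861]]
[[293.82129477 191.7131557 ]]
[[268.21228389 191.62452969]]
255 303 175 210
```

Request:
{"fn": "arm_command", "kwargs": {
  "steps": [
    [1,2,1,40,0],
    [1,2,1,80,0],
    [1,2,1,115,0],
    [1,2,1,133,0],
    [1,2,1,133,0],
    [0.2,2,1,133,0],
    [0,2,1,133,0],
    [0,2,1,133,0],
    [0,2,1,133,0],
    [0,2,1,133,0],
    [0,2,1,133,0]
  ],
  "force": 40
}}

```text
clock: 3.75
eef_pos: [516.8, -225.4, 31.0]
eef_rot: [-3.142, 0.0, -0.108]
wrist_force: [-0.5, -0.0, -0.3]
finger_gap: 37.2
finger_force: 0.0
```

Request:
{"fn": "arm_command", "kwargs": {
  "steps": [
    [0,0,0,0,0],
    [0,0,0,0,0],
    [0,0,0,0,0],
    [0,0,0,0,0]
  ]
}}

```text
clock: 4.25
eef_pos: [516.8, -225.4, 31.0]
eef_rot: [-3.142, 0.0, -0.108]
wrist_force: [-0.5, -0.6, -1.0]
finger_gap: 23.6
finger_force: 40.0
```

Request:
{"fn": "arm_command", "kwargs": {
  "steps": [
    [0,0,0,-20,0],
    [0,0,0,-50,0],
    [0,0,0,-90,0],
    [0,-16,-40,-95,-0.3],
    [0,-32,-80,-95,-0.6],
    [0,-48,-120,-95,-0.9],
    [0,-64,-160,-95,-1.2],
    [0,-80,-200,-95,-1.5],
    [0,-96,-240,-95,-1.8],
    [0,-112,-280,-95,-2.1],
    [0,-128,-320,-95,-2.4],
    [0,-144,-360,-95,-2.7],
    [0,-160,-400,-95,-3],
    [0,-172,-430,-95,-3.1],
    [0,-177.4,-443.8,-95,-3.1],
    [0,-177.4,-443.8,-95,-3.1],
    [0,-177.4,-443.8,-95,-3.1]
  ]
}}

```text
clock: 6.38
eef_pos: [388.6, 234.1, 126.0]
eef_rot: [3.141, 0.0, -0.055]
wrist_force: [0.6, -0.9, -1.4]
finger_gap: 23.4
finger_force: 40.0
```

```bash
python3 - <<'E'
from h import *
c=imaging.camera("wrist");s=monitor.read_state();print(s["eef_pos"],s["eef_rot"],s["wrist_force"],s["finger_gap"])
save(cv2.resize(c["img"][0:210,140:420],(800,600),interpolation=cv2.INTER_CUBIC),"w2");np.savez("w2.npz",**{k:np.array(c[k]) for k in("img","view","mtx")})
E
```

```text
[388.65406863 234.07715022 126.05218819] [ 3.14146614e+00 -1.62139042e-05 -5.50717868e-02] [-0.77889827  0.08343197 -1.67720068] 23.768483587524067
```

View pics/w2.png

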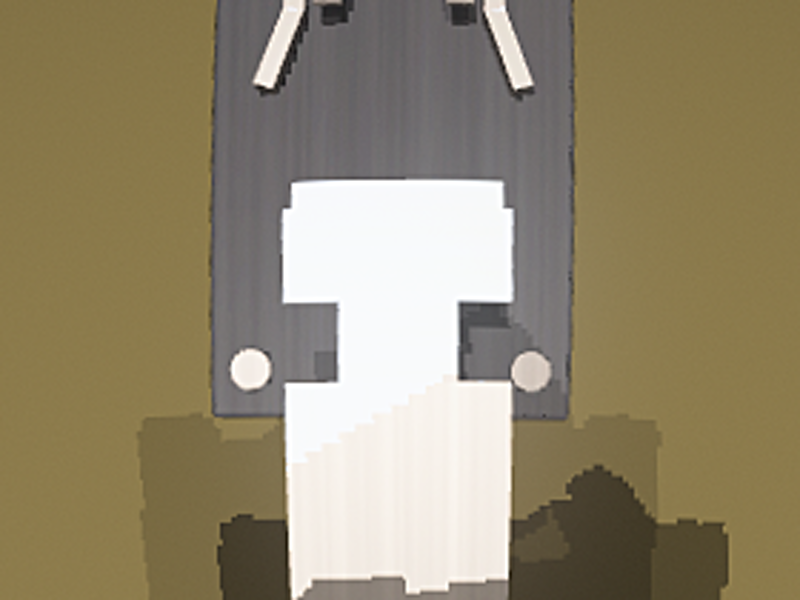

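The plate is held square. Its front edge is at crop (292–503, 181) and the flared guide tips are at crop (265,88) and (523,92). I'll measure both in this one picture.

```bash
python3 - <<'E'
from h import *
c=dict(np.load("w2.npz"));k=800/280
W=lambda p,z:wonz(c,((p[0]+.5)/k-.5+140,(p[1]+.5)/k-.5),z)
bl=W((213,416),25);br=W((569,418),25);tl=W((211,20),25);tr=W((576,20),25)
print("bed",*np.round([bl,br,tl,tr],1),"width",np.linalg.norm(bl-br),np.linalg.norm(tl-tr))
sl=W((250,370),26);sr=W((531,371),26)
gl=W((265,86),34);gr=W((523,90),34);print("guides",gl,gr,np.linalg.norm(gl-gr),"screws",sl,sr)
m1=(gl+gr)/2;m2=(bl+br)/2;m3=(tl+tr)/2
for a,b in((m1,m2),(m3,m2)):print("stage yaw",np.degrees(np.arctan2(*(a-b)[[1,0]])))
for a,b in((gl,gr),(bl,br)):d=a-b;print("perp yaw",np.degrees(np.arctan2(-d[0],d[1])))
d=tl-bl;e=tr-br;print("edge yaws",[np.degrees(np.arctan2(v[1],v[0])) for v in(d,e)])
fl=W((292,182),101);fr=W((503.5,181),101);pl=W((287,520),101);pr=W((510.5,520),101);nl=W((283.5,250),101);nr=W((513,250),101)
print("plate",*np.round([fl,fr,nl,nr,pl,pr],1),np.linalg.norm(nl-nr),np.linalg.norm(pl-pr))
a=(nl+nr)/2-(pl+pr)/2;print("plate yaw",np.degrees(np.arctan2(a[1],a[0])))
s=monitor.read_state();R=s["eef_rot"][2];ux=np.array([np.cos(R),np.sin(R)]);uy=np.array([np.sin(R),-np.cos(R)])
for n,v in dict(guidemid=m1,bedrear=m2,top=m3,screws=(sl+sr)/2,front=(fl+fr)/2,notch=(nl+nr)/2,mid=(pl+pr)/2).items():
  w=v[:2]-s["eef_pos"][:2];print(n,"tool x,y",round(w@ux,1),round(w@uy,1))
E
```

```text
bed [449.9 287.4  25. ] [443.1 178.8  25. ] [575.6 280.9  25. ] [569.1 169.6  25. ] width 108.81341697011837 111.53243851971155
guides [548.53686002 263.98965297  34.        ] [542.93287885 189.04120574  34.        ] 75.15766326748253 screws [463.06005039 274.6223242   26.        ] [457.90487966 190.13638545  26.        ]
stage yaw -3.7716059659776424
stage yaw -3.54066996661291
perp yaw -4.276113990329946
perp yaw -3.591478080239583
edge yaws [np.float64(-2.9218648269990792), np.float64(-4.157047815589994)]
plate [505.9 250.6 101. ] [503.5 204.6 101. ] [490.7 253.4 101. ] [487.9 203.4 101. ] [430.2 256.9 101. ] [427.4 206.4 101. ] 50.05334040564944 50.532205669474074
plate yaw -3.0933704945646183
guidemid tool x,y 157.3 -1.1
bedrear tool x,y 57.8 -2.2
top tool x,y 183.9 -1.3
screws tool x,y 71.8 -2.3
front tool x,y 116.2 0.1
notch tool x,y 100.8 0.2
mid tool x,y 40.2 0.2
```

Request:
{"fn": "arm_command", "kwargs": {
  "steps": [
    [0,10,-1,0,0.3],
    [0,24,-2.6,20,0.6],
    [0,30,-2.6,40,0.6],
    [0,30,-2.6,60,0.6],
    [0,30,-2.6,66,0.6],
    [0,30,-2.6,66,0.6],
    [0,30,-2.6,66,0.6]
  ]
}}

```text
clock: 7.3
eef_pos: [418.9, 236.0, 60.8]
eef_rot: [-3.141, -0.001, -0.065]
wrist_force: [-0.1, -0.1, -1.2]
finger_gap: 23.3
finger_force: 40.0
```

```bash
python3 - <<'E'
from h import *
c=imaging.camera("wrist");s=monitor.read_state();print(s["eef_pos"],s["eef_rot"],s["wrist_force"])
save(cv2.resize(c["img"][0:210,140:420],(800,600),interpolation=cv2.INTER_CUBIC),"w3");np.savez("w3.npz",**{k:np.array(c[k]) for k in("img","view","mtx")})
E
```

```text
[418.8432987  236.05742601  60.81243809] [-3.14093436e+00 -1.10656649e-03 -6.45014595e-02] [-0.12825452 -0.62566009 -1.35509877]
```

View pics/w3.png

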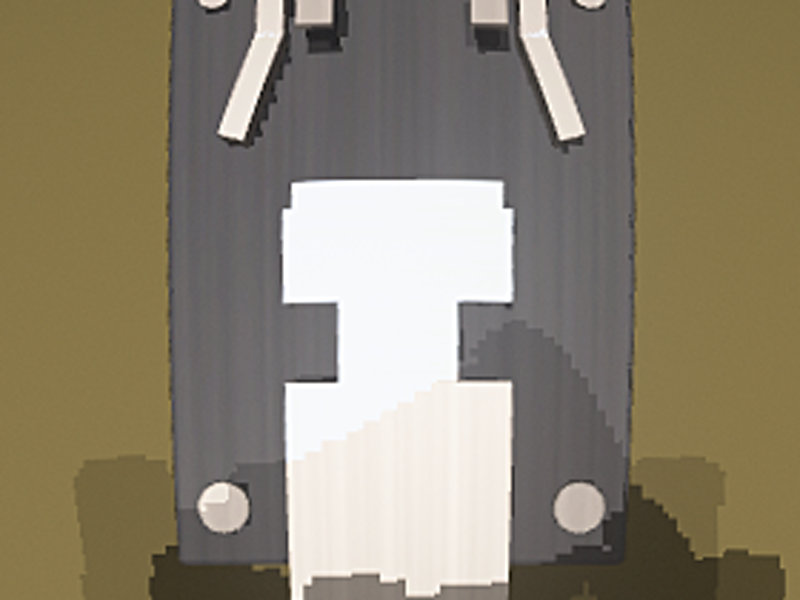

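Guides and plate are nearly concentric: the guide tips at (231,136) and (572,136) and the knees average column 402, against 398 for the plate, about 0.9 mm off. The clip toe ends show at row 25.

```bash
python3 - <<'E'
from h import *
c=dict(np.load("w3.npz"));k=800/280
s=monitor.read_state();R=s["eef_rot"][2];ux=np.array([np.cos(R),np.sin(R)]);uy=np.array([np.sin(R),-np.cos(R)])
def T(p,z):
  w=wonz(c,((p[0]+.5)/k-.5+140,(p[1]+.5)/k-.5),z)[:2]-s["eef_pos"][:2];return np.round([w@ux,w@uy],1)
for n,p,z in(("tipL",(231,134),34),("tipR",(572,134),34),("kneeL",(283,36),34),("kneeR",(522,35),34),("toeL",(314,25),39),("toeR",(490,24),39),("rearL",(180,562),25),("rearR",(627,562),25),("scrL",(223,507),26),("scrR",(579,508),26),("frontL",(292,182),36),("frontR",(503.5,181),36)):print(n,T(p,z))
E
```

```text
tipL [128.6 -36.9]
tipR [128.5  38.8]
kneeL [151.7 -25.4]
kneeR [152.   27.9]
toeL [152.4 -18. ]
toeR [152.6  20.2]
rearL [ 28.2 -53.1]
rearR [28.1 56. ]
scrL [ 41.8 -41.5]
scrR [41.5 43.2]
frontL [116.3 -22.9]
frontR [116.5  23.2]
```

Request:
{"fn": "arm_command", "kwargs": {
  "steps": [
    [0,0,1,2,0],
    [0,0,1,4,0],
    [0,0,1,4.5,0],
    [0,0,1,4.5,0],
    [0,0,1,4.8,0],
    [0,0,1,4.8,0]
  ]
}}

```text
clock: 8.1
eef_pos: [418.6, 235.1, 55.8]
eef_rot: [-3.141, -0.001, -0.064]
wrist_force: [-2.7, -1.1, 7.5]
finger_gap: 23.5
finger_force: 40.0
```

Request:
{"fn": "arm_command", "kwargs": {
  "steps": [
    [0,0,0,-0.3,0],
    [0,5,0,-0.3,0],
    [0,10,0,-0.3,0],
    [0,15,0,-0.3,0],
    [0,20,0,-0.3,0],
    [0,25,0,-0.3,0],
    [0,30,0,-0.3,0],
    [0,35,0,-0.3,0],
    [0,38,0,-0.3,0],
    [0,40,0,-0.3,0],
    [0,40,0,-0.3,0]
  ]
}}

```text
clock: 9.48
eef_pos: [458.8, 232.5, 56.0]
eef_rot: [-3.141, -0.001, -0.064]
wrist_force: [-0.2, 1.4, 6.5]
finger_gap: 23.9
finger_force: 40.0
```

Request:
{"fn": "arm_command", "kwargs": {
  "steps": [
    [0,2,0,-0.1,0],
    [0,4,0,-0.1,0],
    [0,6,0,-0.1,0],
    [0,8,0,-0.1,0],
    [0,10,0,-0.1,0],
    [0,12,0,-0.1,0],
    [0,14,0,-0.1,0],
    [0,14,0,-0.1,0]
  ]
}}

```text
clock: 10.48
eef_pos: [472.7, 231.6, 56.0]
eef_rot: [-3.141, -0.001, -0.064]
wrist_force: [-0.7, -0.3, 5.4]
finger_gap: 23.9
finger_force: 40.0
```

```bash
python3 - <<'E'
from h import *
c=imaging.camera("wrist");s=monitor.read_state();print(s["eef_pos"],s["eef_rot"],s["wrist_force"])
save(cv2.resize(c["img"][0:210,140:420],(800,600),interpolation=cv2.INTER_CUBIC),"w4")
E
```

```text
[472.68591346 231.59466791  56.00272903] [-3.14111734e+00 -7.84101839e-04 -6.44452184e-02] [-0.96030958  0.47416502  5.25106498]
```

View pics/w4.png

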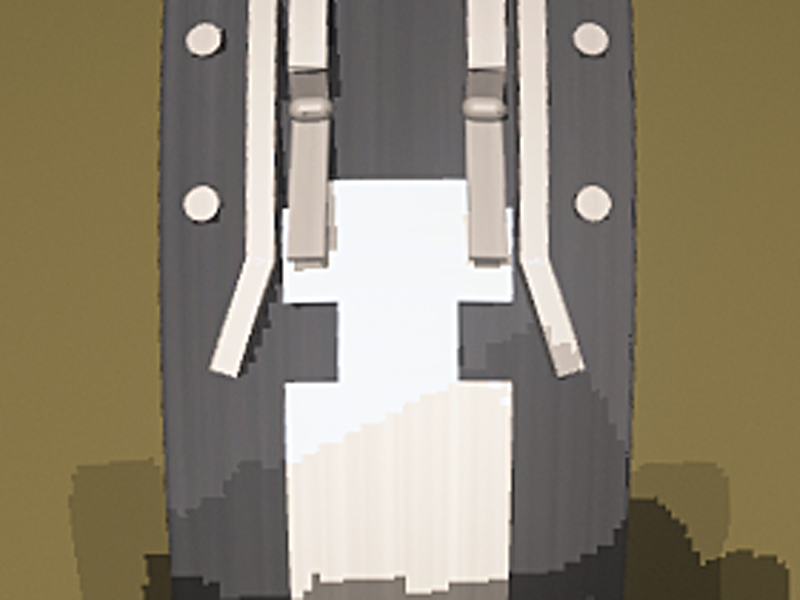

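The plate is centred between the guides (both at about column 397) and its front edge at row 180 is under the toes. The noses at row 106 are still down. I continue slowly.

Request:
{"fn": "arm_command", "kwargs": {
  "steps": [
    [0,1.5,0,0,0],
    [0,3,0,0,0],
    [0,4.5,0,0,0],
    [0,6,0,0,0],
    [0,7.5,0,0,0],
    [0,9,0,0,0],
    [0,10.5,0,0,0],
    [0,12,0,0,0],
    [0,13.5,0,0,0],
    [0,15,0,0,0],
    [0,15,0,0,0]
  ]
}}

```text
clock: 11.9
eef_pos: [486.5, 230.7, 56.0]
eef_rot: [-3.142, 0.002, -0.064]
wrist_force: [-9.6, 0.7, 11.7]
finger_gap: 23.7
finger_force: 40.0
```

Request:
{"fn": "arm_command", "kwargs": {
  "steps": [
    [0,1.5,0,0,0],
    [0,3,0,0,0],
    [0,4.5,0,0,0],
    [0,6,0,0,0],
    [0,7.5,0,0,0],
    [0,9,0,0,0],
    [0,10.5,0,0,0],
    [0,12,0,0,0],
    [0,13.5,0,0,0],
    [0,15,0,0,0],
    [0,15,0,0,0]
  ]
}}

```text
clock: 13.28
eef_pos: [501.9, 229.7, 56.0]
eef_rot: [-3.141, 0.001, -0.064]
wrist_force: [-5.9, 0.4, 9.3]
finger_gap: 23.6
finger_force: 40.0
```

Request:
{"fn": "arm_command", "kwargs": {
  "steps": [
    [0,1.5,0,0,0],
    [0,3,0,0,0],
    [0,4.5,0,0,0],
    [0,6,0,0,0],
    [0,7.5,0,0,0],
    [0,9,0,0,0],
    [0,10.5,0,0,0],
    [0,12,0,0,0],
    [0,13,0,0,0],
    [0,14,0,0,0],
    [0,14,0,0,0]
  ]
}}

```text
clock: 14.65
eef_pos: [516.1, 228.8, 56.0]
eef_rot: [-3.141, 0.0, -0.064]
wrist_force: [-4.5, -0.4, 7.7]
finger_gap: 23.6
finger_force: 40.0
```

```bash
python3 - <<'E'
from h import *
c=imaging.camera("wrist");s=monitor.read_state();print(s["eef_pos"],s["eef_rot"],s["wrist_force"])
save(cv2.resize(c["img"][0:210,140:420],(800,600),interpolation=cv2.INTER_CUBIC),"w5")
E
```

```text
[516.0560408  228.80923002  55.97220327] [-3.14132560e+00  3.70647008e-04 -6.43129588e-02] [-3.6334315   1.33744735  6.88585479]
```

View pics/w5.png

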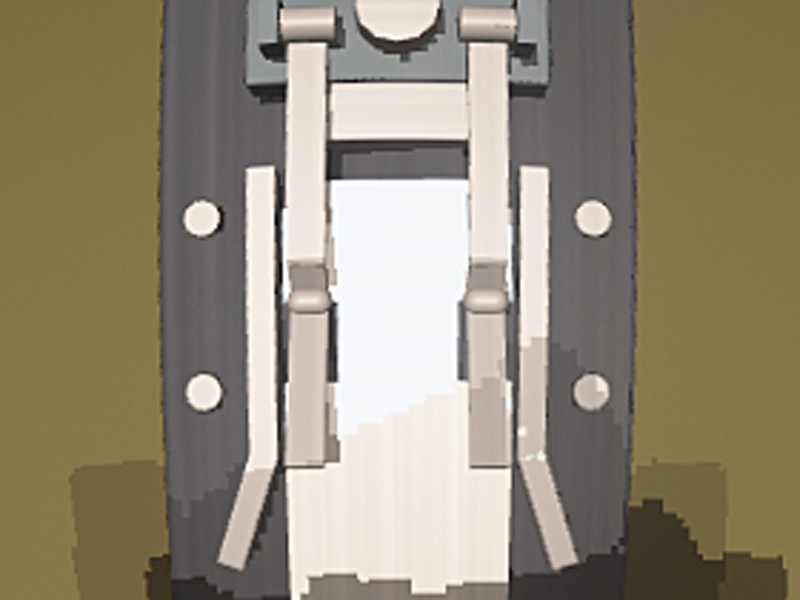

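The plate's front edge (row 180) is about 8 mm short of the stop face (row 142). The noses at row 300 are just at the start of the notches.

Request:
{"fn": "arm_command", "kwargs": {
  "steps": [
    [0,1,0,0,0],
    [0,2,0,0,0],
    [0,3,0,0,0],
    [0,4,0,0,0],
    [0,4.5,0,0,0],
    [0,5,0,0,0],
    [0,5,0,0,0]
  ]
}}

```text
clock: 15.58
eef_pos: [521.4, 228.4, 56.0]
eef_rot: [-3.141, -0.0, -0.064]
wrist_force: [-2.3, 0.9, 6.8]
finger_gap: 23.8
finger_force: 40.0
```

Request:
{"fn": "arm_command", "kwargs": {
  "steps": [
    [0,0.4,0,0,0],
    [0,0.8,0,0,0],
    [0,1.2,0,0,0],
    [0,1.2,0,0,0]
  ]
}}

```text
clock: 16.08
eef_pos: [522.3, 228.4, 56.0]
eef_rot: [-3.141, 0.0, -0.064]
wrist_force: [-4.7, 0.5, 8.1]
finger_gap: 23.9
finger_force: 40.0
```

Request:
{"fn": "arm_command", "kwargs": {
  "steps": [
    [0,0.4,0,0,0],
    [0,0.8,0,0,0],
    [0,0.8,0,0,0]
  ]
}}

```text
clock: 16.45
eef_pos: [522.8, 228.4, 56.0]
eef_rot: [-3.141, 0.001, -0.064]
wrist_force: [-6.4, 0.3, 9.6]
finger_gap: 23.8
finger_force: 40.0
```

```bash
python3 - <<'E'
from h import *
c=imaging.camera("wrist");s=monitor.read_state();print(s["eef_pos"],s["eef_rot"],s["wrist_force"])
save(cv2.resize(c["img"][20:175,180:380],(774,600),interpolation=cv2.INTER_CUBIC),"w6")
E
```

```text
[522.74953275 228.34171396  55.96912141] [-3.14148667e+00  1.03058396e-03 -6.43139444e-02] [-6.30302918 -0.02708815  9.78945495]
```

View pics/w6.png

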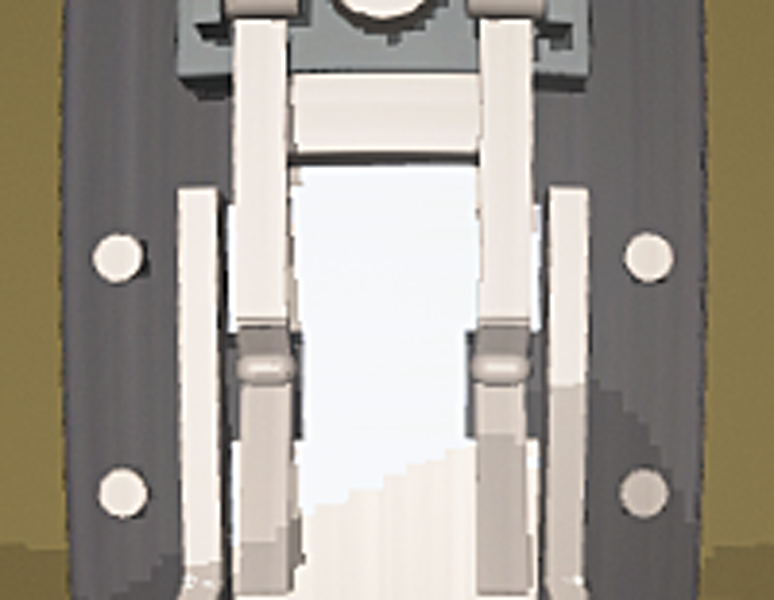

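Request:
{"fn": "arm_command", "kwargs": {
  "steps": [
    [0,0.3,0,0,0],
    [0,0.6,0,0,0],
    [0,0.6,0,0,0]
  ]
}}

```text
clock: 16.88
eef_pos: [523.3, 228.3, 56.0]
eef_rot: [-3.141, 0.001, -0.064]
wrist_force: [-7.3, -0.2, 9.2]
finger_gap: 23.9
finger_force: 40.0
```

Request:
{"fn": "arm_command", "kwargs": {
  "steps": [
    [0,-0.3,0,-0.2,0],
    [0,-0.3,0,-0.2,0],
    [0.4,-0.3,0,-0.2,0],
    [0.5,-0.3,0,-0.2,0],
    [0.5,-0.3,0,-0.2,0],
    [0.5,-0.3,0,-0.2,0],
    [0.5,-0.3,0,-0.2,0]
  ]
}}

```text
clock: 17.75
eef_pos: [523.4, 228.1, 55.8]
eef_rot: [3.142, 0.0, -0.064]
wrist_force: [-0.4, 0.2, -1.0]
finger_gap: 47.0
finger_force: 0.0
```

```bash
python3 - <<'E'
from h import *
c=imaging.camera("wrist");s=monitor.read_state();print(s["eef_pos"],s["wrist_force"],s["finger_gap"],s["finger_force"])
save(cv2.resize(c["img"][20:175,180:380],(774,600),interpolation=cv2.INTER_CUBIC),"w7")
E
```

```text
[523.4241767  228.14067504  55.83166196] [ 0.0403066  -0.19334008 -1.18759875] 46.96649541589933 0.0
```

View pics/w7.png

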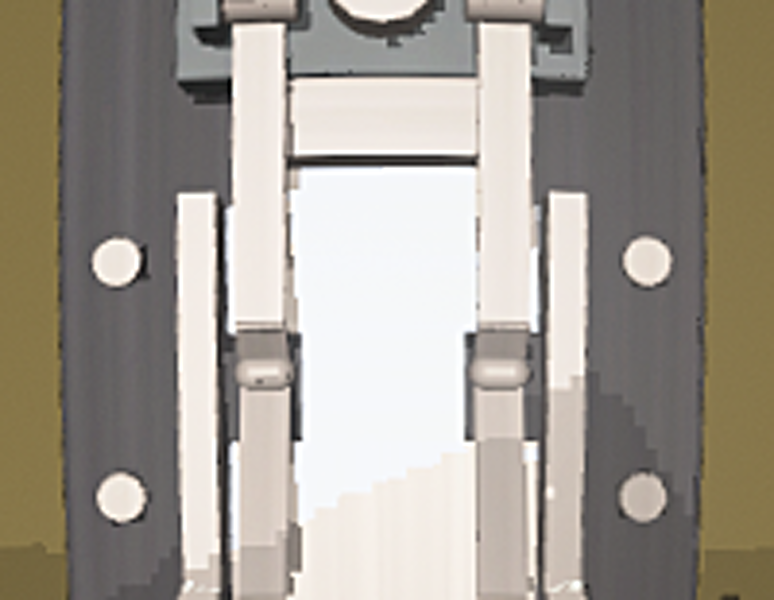

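Plate and clips stayed put after release. The noses at row 372 sit inside the notches (rows 332–440), with about 1 mm left to the stop. The nose spacing also fits both clips being down: 60.5 px now, against 62.0 px while riding. Retracting.

Request:
{"fn": "arm_command", "kwargs": {
  "steps": [
    [0.5,0,0,-10,0],
    [0.5,0,0,-30,0],
    [0.5,0,0,-60,0],
    [0.5,0,0,-100,0],
    [0.5,0,0,-130,0],
    [0.5,0,0,-130,0],
    [0.5,0,0,-130,0]
  ]
}}

```text
clock: 18.68
eef_pos: [523.1, 228.0, 185.3]
eef_rot: [3.141, 0.001, -0.064]
wrist_force: [0.2, 0.0, -0.2]
finger_gap: 46.9
finger_force: 0.0
```

```bash
python3 -c "
from h import *
s=monitor.read_state();print(s['eef_pos'],s['wrist_force'],s['clock']);print(job.sign_off())"
```

```text
[523.10513604 228.01247243 185.26605521] [ 0.21447519  0.04342599 -0.19263261] 18.675
the job is handed in; nothing more can be done
None
```

The plate is in the stage about 1 mm short of the stop, released with the arm clear, and the job was handed in at 18.7 s. The pictures show both clips in its notches, but I could not read the clip angles directly and the hand-in returned no verdict.

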